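Blade cap of unknown thread hand

TASK

I want to take the blade disc off the vegetable cutter with the blue cap, so please unscrew the blue cap and hold it up over that cutter for me, mouth down and at least 10 cm above where it was screwed on; finish while still holding it there, do not put it down. Nobody remembers whether its thread is normal or reversed: gently try one way and, if it will not loosen, the other. The plastic cracks if it is gripped hard, so use a light grip (about 20 to 30 N) and never force it, and leave the orange cap and everything else on the counter where they are.

Things in the scene. Friction and masses are not known exactly. Their poses are not given: they have to be found in the camera images.
- cap_blue: Blue plastic screw cap, round, upright, 50 mm tall, 90 g; grip head (top 22 mm) 48 mm across, skirt below 45 mm; a white line on its flat top runs outward to the rim. Origin: centre of its underside (mouth), z up its axis, x along the white line. It sits on a 60 mm wide collar whose top is 120 mm above the counter; side free all round down to the blade disc (110 mm up). A spindle stands 27 mm up inside it. This is the cap to unscrew.
- cap_blue_mark (a point): Outer end of the white line on the blue cap's top: 20 mm from its axis, 50 mm above its underside. Thread, normal (loosens counter-clockwise from above) or reversed, unmarked and varying: the tight way stops within 8 degrees and it cannot be pulled up; the loosening way it turns easily, without rising, comes free after about 50 degrees and stops at about 80, still free to lift straight off.
- cap_orange: Orange plastic screw cap, round, upright, 50 mm tall, 90 g; grip head (top 22 mm) 48 mm across, skirt below 45 mm; a white line on its flat top runs outward to the rim. Origin: centre of its underside (mouth), z up its axis, x along the white line. It sits on a 60 mm wide collar whose top is 120 mm above the counter; side free all round down to the blade disc (110 mm up). A spindle stands 27 mm up inside it. Bystander on the other cutter: leave it screwed on.
- cap_orange_mark (a point): Outer end of the white line on the orange cap's top: 20 mm from its axis.
- cutter_a: One of two like vegetable cutters, fixed to the counter: white housing 240 x 200 mm, 85 mm tall, with a round steel chamber (192 mm across, top 104 mm up) and on it a flat blade disc (172 mm across, top 110 mm up) centred on the spindle. Either cap may be on it. Origin: on the counter under the spindle; x points away from the button side.
- cutter_b: The other vegetable cutter, same in all respects.
- pepper: Bystander: green pepper, 76 mm across, 88 mm tall, loose; origin under its centre.
- squeeze: Bystander: yellow bottle with red cap, 60 mm across, 160 mm tall, loose; origin under its centre.
- scrub_brush: Bystander: cleaning brush lying on the counter between the cutters, loose; origin under its middle.
- pusher: Bystander: grey feed pusher standing between the cutters, 60 mm across, 115 mm tall, loose; origin under its centre.
There are look-alikes about, which are no part of the job. Of the things that look like the cap_blue, the smallest one is meant.

How it is judged:
By the outcome, as a careful person would: the job done as asked, in the order asked, and still so for the second after the job is handed in, while the arm keeps its last pose, push and grip.
It also fails if it takes over 51 s, if anything falls off the work surface, if the arm or the gripper's body presses on something with over 40 N, if the wrist force passes 120 N, or if a joint passes its speed limit or range.

ROBOT

A 7-joint arm with a two-finger parallel gripper is mounted at the origin on the work surface. World frame = base frame: x ahead of the robot, y to its left, z up, the work surface at z = 0. Lengths are in m, angles in rad, forces in N, time in s.
With the tool pointing down it reaches from about 0.4 to 0.85 m from the base axis. Payload 10.4 kg.
Tool frame: the origin (TCP) lies at the very end of the fingers, on their centre line; the grasp point (between the pads) lies 19 mm behind it; z points along the fingers, y is the line along which they close (so a half turn about z gives the same grasp; the last joint's range is limited). The gripper opens to 87 mm and grips with 3 to 60 N. Pads are 19 mm wide; open, the fingers measure 117 mm over their backs; the gripper's body (75 mm by 190 mm) begins 51 mm behind the grasp point.
Start: joints at [-1.334, 0.332, -0.065, 1.46, 0.022, 1.35, -0.088], TCP at [0.161, 0.604, 0.195] pointing down, gripper open.
Joint ranges: [-2.6, 2.6], [-0.5, 2.12], [-1.47, 1.34], [0.16, 2.42], [-1.27, 4.41], [0.06, 2.06], [-2.6, 2.6]. Speed limits (rad/s): [2.22, 2.22, 2.79, 2.79, 3.14, 3.14, 3.14].

INTERFACE

Orientations are given as a unit quaternion [x, y, z, w].
In Python, from bench import * gives the robot as it stands.
- The arm moves only by the tool step_arm, never from a script. Its arguments are lists of equal length, an entry for each row: "delta_pos": the shift along the world's x, y, z in units of 25 mm (1.0 is 25 mm), a list of three; "turn": the turn about the world's z in units of 0.12 rad (1.0 is 0.12 rad). In form: {"delta_pos": [[tx, ty, tz], ...], "turn": [turn, ...]}. A call has 1 to 12 rows; each row shifts and turns the commanded pose from where the row before left it; what a row does not reach is not made up. A row lasts 1/10 s, in which the tool goes at most 50 mm and 8.59 degrees, less where a joint would pass 70% of its speed; a pose out of reach is approached as far as the arm can. A call with a number of a shift or a turn outside -1 to 1 is refused whole. A call with a gripper value outside its range is refused whole. "grip" is the closure, from 0 (fully open) to 1 (shut), set as the call begins (left out, the last holds). The fingers move at their own pace and stop on an object; "newtons" is the grip in N (left out, the last holds). Time passes only in rows, so rows that do not move let the fingers close. It gives the time, the measured TCP pose, the force, the opening and the grip force at its end, in the units of the state.
- read_state(): the state, without advancing time (a new reading comes with each control period).
- camera(name): name is "scene" or "top"; returns a dict with "image" (420x560x3 uint8, red, green, blue), "z_map" (420x560 float32, m along the optical axis (not along the pixel's ray), 0 where there is no reading), "mtx" (3x3 intrinsics, pixels), "dist" ([k1, k2, p1, p2, k3] as OpenCV has them; the pictures are not rectified), "view" (4x4, takes a point from world to camera coordinates). Camera axes: x right, y up, looking along -z (the intrinsics and any distortion apply to the point x, -y, -z); pixel columns grow to the right and rows downward; lengths in m; the calibration is good to about 2 mm. A picture is of the moment at which its call begins.
- close_job(): hands the job in; it is judged then, once.
The state is a dict: "time": time; "joint_positions": joint angles; "joint_vel": joint speeds; "joint_torque": joint torques, N m; "ee_pos": TCP position; "eef_rot": TCP orientation; "ft_force": force on the tool from outside, world axes, zero at the start; "torque": the same for the moment, N m; "width": finger opening in m; "grip_force": force on a finger pad.
Only numpy, scipy, OpenCV 4.12 (cv2) and the standard library are available. Lean on these libraries where they do the work, as an engineer would, in place of code of your own. Each camera call takes 0.05 s, during which the arm holds its last target. There are 200 camera calls.

## Working session

There is one attempt and no reset: what is moved stays moved. The work goes in short steps, Python scripts to look and compute and a tool call to move; the robot and the scene stay as the last step left them, time stands still between calls to the robot, and variables do not carry over. Pictures are saved under pics/ and viewed, at most 10 in all, crops included, and the job is handed in when it is done.

Besides the shell and the picture viewer there is one more tool, called after ">>>" by a JSON object that holds its "api" and its "payload". step_arm: Moves the arm, as the interface text tells. Shifts and turns lie within -1 to 1; 1 stands for 25 mm of shift or 0.12 rad of turn. Its arguments: {"type":"object","properties":{"delta_pos":{"type":"array"},"turn":{"type":"array"},"grip":{"type":"number"},"newtons":{"type":"number"}},"required":["delta_pos","turn"]}

```bash
mkdir -p pics; cat > h.py <<'E'
from bench import *
import numpy as np, cv2
def grab(n):
    c=camera(n); np.savez(n+'.npz',**{k:np.array(v) for k,v in c.items()}); return c
def w(c,u,v,z=None):
    p=cv2.undistortPoints(np.array([[[u,v]]],float),np.array(c['mtx']),np.array(c['dist']))[0,0]
    V=np.linalg.inv(np.array(c['view'])); d=c['z_map'][int(round(v)),int(round(u))]
    r=np.array([p[0],-p[1],-1.0])
    o=V[:3,3]; dr=V[:3,:3]@r
    s=d if z is None else (z-o[2])/dr[2]
    return o+dr*s
E
python3 - <<'E'
from h import *
for n in('scene','top'):
    c=grab(n); cv2.imwrite(f'pics/{n}0.png',cv2.resize(c['image'][:,:,::-1],(800,600)))
print(read_state())
E
```

```text
{'time': 0.1, 'joint_positions': array([-1.33360495,  0.33281869, -0.06470164,  1.46087762,  0.02159949,
        1.34990444, -0.08848601]), 'joint_vel': array([-0.00075097, -0.00281986,  0.00130435, -0.00187473,  0.00066348,
        0.00124593, -0.00063398]), 'joint_torque': array([ 3.31247165e-04, -6.24541211e+01,  2.38679163e-02, -3.90721929e+01,
       -6.14450150e-02,  3.63730802e-02,  3.45541298e-05]), 'ee_pos': array([0.1604526 , 0.60364456, 0.19451759]), 'eef_rot': array([ 1.29513293e-01,  9.91577469e-01, -6.53973954e-04, -5.56172976e-05]), 'ft_force': array([-0.38833549,  0.62588809, -0.06946122]), 'torque': array([-0.02547496,  0.03738269,  0.04137413]), 'grip_force': 0.0, 'width': 0.08710867776128725}
```

View pics/scene0.png

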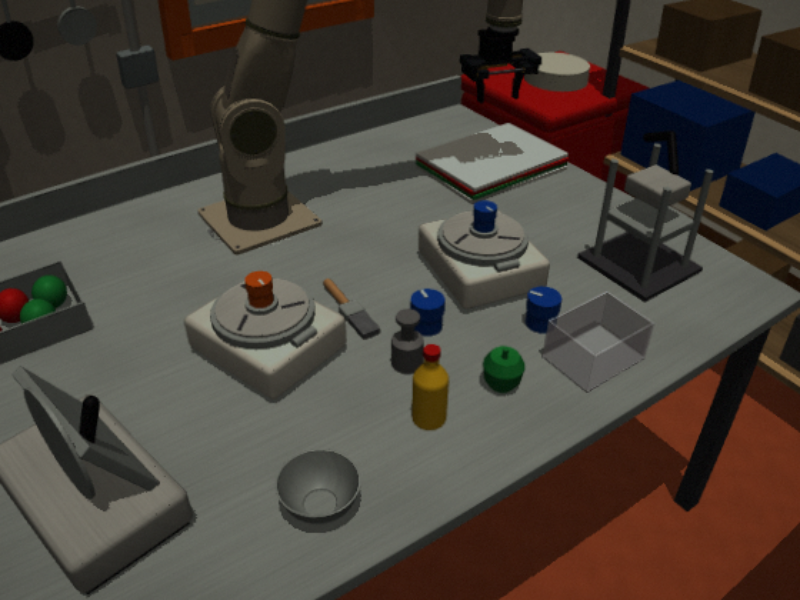

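View pics/top0.png

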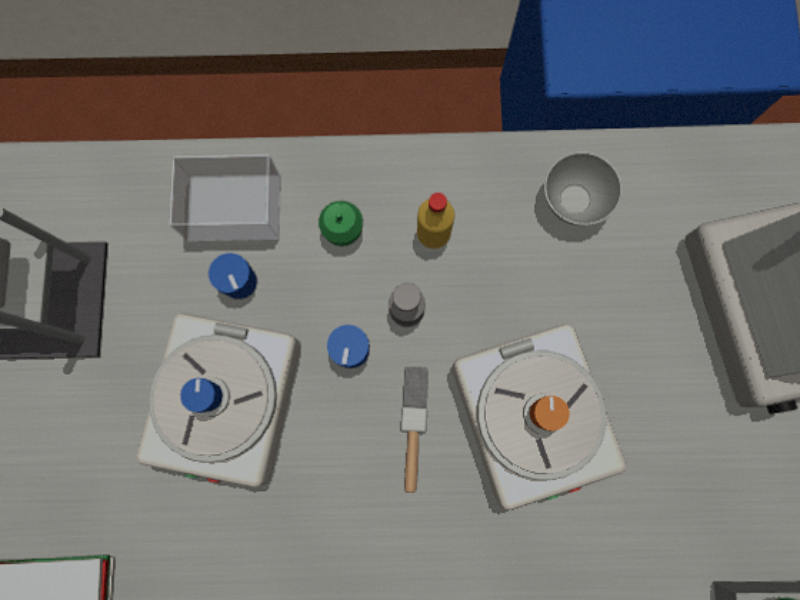

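The top view shows the blue cap on the left cutter at about (201,396) in the 800x600 picture. Two larger blue look-alikes stand on the counter at (232,275) and (348,347), and the orange cap is at (550,413).

```bash
python3 - <<'E'
from h import *
for n,s in(('top',[(201,396),(198,380),(550,413)]),('scene',[(486,210)])):
    c=dict(np.load(n+'.npz'))
    for u,v in s: print(n,w(c,u*.7,v*.7),w(c,u*.7,v*.7,.17))
    if n=='top':
        im=c['image'].astype(int); z=c['z_map']
        P=[];
        for v in range(255,300):
            for u in range(115,165):
                p=w(c,u,v)
                if abs(p[2]-.17)<.006: P.append(p)
        P=np.array(P); print(len(P),P.mean(0),P.min(0),P.max(0))
        h=[]
        for v in range(265,300):
            for u in range(135,160):
                pass
E
```

```text
top [0.47926999 0.28993851 0.1733308 ] [0.47945404 0.29102781 0.17      ]
top [0.5021954  0.29688557 0.16816087] [0.50204748 0.29627335 0.17      ]
top [ 0.44733851 -0.19792907  0.17137754] [ 0.44736538 -0.19822944  0.17      ]
469 [0.48149767 0.2966008  0.17145452] [0.45802695 0.27356753 0.1643707 ] [0.50597875 0.32179439 0.17525597]
scene [0.49861114 0.28574571 0.16912652] [0.49970224 0.28474253 0.17      ]
```

>>> {"api": "step_arm", "payload": {"delta_pos": [[0.3,-0.3,0.6],[0.8,-0.8,0.6],[1,-1,0.4],[1,-1,0],[1,-1,0],[1,-1,0],[1,-1,0],[1,-1,0],[1,-1,0],[1,-1,0],[1,-1,0],[1,-1,0]], "turn": [0,0,0,0,0,0,0,0,0,0,0,0], "grip": 0}}

```text
time: 1.3
ee_pos: [0.4393, 0.3247, 0.2365]
eef_rot: [0.13, 0.992, 0.001, 0.0]
ft_force: [0.6, 0.3, -0.0]
width: 0.0869
grip_force: 0.0
```

>>> {"api": "step_arm", "payload": {"delta_pos": [[1,-0.8,0],[0.5,-0.3,0],[0,0,0],[0,0,0]], "turn": [0,0,0,0]}}

```text
time: 1.7
ee_pos: [0.4748, 0.2999, 0.2356]
eef_rot: [0.129, 0.992, 0.0, -0.0]
ft_force: [-0.8, 0.7, -0.0]
width: 0.0871
grip_force: 0.0
```

```bash
python3 - <<'E'
from h import *
s=read_state(); print(s['time'],s['ee_pos'],s['eef_rot'],s['joint_positions'])
c=grab('scene'); i=c['image'][80:230,270:430,::-1]; cv2.imwrite('pics/s1.png',cv2.resize(i,None,fx=4,fy=4,interpolation=2))
E
```

```text
1.7 [0.47483246 0.29988767 0.23555983] [ 1.29165069e-01  9.91623022e-01  3.02121857e-04 -2.73696811e-04] [-0.84279384  0.16904985  0.22682221  1.58369122 -0.03927771  1.39322662
  0.69958596]
```

View pics/s1.png

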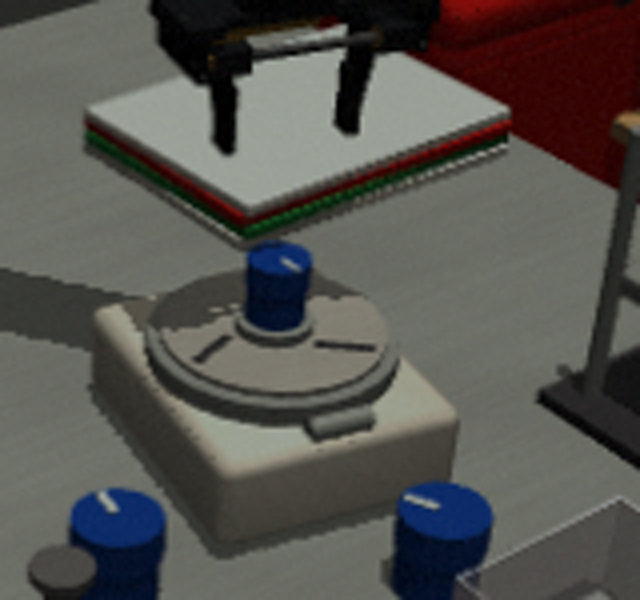

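The crop shows the fingertips at (228,150) and (348,130), and the cap top centred at (280,262) with its line pointing to the right. I'll compare the two positions.

```bash
python3 - <<'E'
from h import *
c=dict(np.load('scene.npz'))
f=lambda u,v,z:print(w(c,270+u/4,80+v/4,z))
f(280,260,.17);f(288,141,.2356)
# top camera centroid of blue with z=.17 from initial image
c=dict(np.load('top.npz')); im=c['image'][255:300,115:165].astype(int)
m=(im[...,2]>2*im[...,0])&(im[...,2]>60); v,u=np.nonzero(m)
P=np.array([w(c,a+115,b+255) for a,b in zip(u,v)]); k=abs(P[:,2]-.17)<.008
Q=P[k]; print(k.sum(),Q.mean(0),np.percentile(Q,[1,99],axis=0), cv2.minEnclosingCircle(Q[:,:2].astype(np.float32)))
E
```

```text
[0.4906472  0.29162581 0.17      ]
[0.44486892 0.33195098 0.2356    ]
406 [0.48056499 0.29521153 0.17140529] [[0.45993664 0.27382972 0.16516216]
 [0.5022601  0.31806242 0.17516759]] ((0.48198238015174866, 0.2967819571495056), 0.0240101870149374)
```

```bash
python3 - <<'E'
from h import *
c=dict(np.load('scene.npz'))
for u,v in((228,146),(224,130),(348,128),(352,100),(280,262),(280,300)): print(w(c,270+u/4,80+v/4))
R=np.array(c['view'])
for p in([.475,.3,.2356],[.482,.296,.17]):
    q=R@np.r_[p,1]; uv=cv2.projectPoints(np.array([[q[0],-q[1],-q[2]]]),np.zeros(3),np.zeros(3),c['mtx'],c['dist'])[0].ravel(); print((uv-[270,80])*4)
E
```

```text
[0.47246035 0.25055632 0.26690815]
[0.46831703 0.24954862 0.27788943]
[0.49583314 0.3420117  0.26512424]
[0.49431128 0.34474977 0.28584665]
[0.49243958 0.29014282 0.16968194]
[0.49834515 0.28784305 0.14105076]
[281.2987686  168.57984298]
[276.94915712 253.30081776]
```

```bash
python3 - <<'E'
from h import *
c=dict(np.load('scene.npz'))
for u in(228,348):
  for v in range(120,186,6): print(u,v,w(c,270+u/4,80+v/4).round(3),c['image'][80+v//4,270+u//4])
E
```

```text
228 120 [0.473 0.249 0.288] [4 6 1]
228 126 [0.473 0.249 0.283] [5 5 6]
228 132 [0.475 0.248 0.279] [4 5 4]
228 138 [0.471 0.252 0.272] [3 1 2]
228 144 [0.472 0.251 0.268] [4 6 5]
228 150 [0.155 0.524 0.047] [2 1 3]
228 156 [0.162 0.519 0.045] [130 136 128]
228 162 [0.174 0.508 0.047] [154 161 150]
228 168 [0.181 0.502 0.046] [154 161 151]
228 174 [0.193 0.493 0.048] [154 162 152]
228 180 [0.202 0.485 0.048] [154 161 151]
348 120 [0.496 0.341 0.272] [0 2 2]
348 126 [0.495 0.343 0.266] [5 6 5]
348 132 [0.499 0.339 0.264] [58 60 56]
348 138 [0.194 0.637 0.044] [128 133 125]
348 144 [0.205 0.627 0.045] [153 161 151]
348 150 [0.218 0.616 0.047] [155 161 153]
348 156 [0.224 0.61  0.045] [154 161 151]
348 162 [0.23  0.605 0.043] [153 160 150]
348 168 [0.242 0.595 0.045] [122 125 120]
348 174 [0.235 0.602 0.034] [61 60 54]
348 180 [0.238 0.6   0.03 ] [51 14 13]
```

The fingertips appear about 25 mm above the reported TCP height. I'll partly close the fingers in free air to see whether the linkage explains this.

>>> {"api": "step_arm", "payload": {"delta_pos": [[0.25,-0.15,0],[0,0,0],[0,0,0],[0,0,0],[0,0,0]], "turn": [0,0,0,0,0], "grip": 0.4, "newtons": 25}}

```text
time: 2.25
ee_pos: [0.4816, 0.2955, 0.2353]
eef_rot: [0.129, 0.992, 0.0, -0.0]
ft_force: [0.4, -0.3, 0.5]
width: 0.0563
grip_force: 0.0
```

```bash
python3 - <<'E'
from h import *
s=read_state(); print(s['ee_pos'],s['width'])
c=grab('scene'); i=c['image'][80:230,270:430,::-1]; cv2.imwrite('pics/s2.png',cv2.resize(i,None,fx=4,fy=4,interpolation=2))
for v in range(100,125):
  for u in range(315,370,1):
    p=w(c,u,v)
    if c['image'][v,u].max()<40 and .235<p[2]<.27 and abs(p[1]-.3)<.1: print(u,v,p.round(3))
E
```

```text
[0.48161416 0.29547291 0.23527734] 0.056284215986652786
350 112 [0.488 0.322 0.267]
350 113 [0.487 0.323 0.264]
351 113 [0.494 0.32  0.267]
352 113 [0.497 0.321 0.268]
353 113 [0.501 0.322 0.27 ]
354 113 [0.502 0.324 0.27 ]
351 114 [0.492 0.323 0.263]
352 114 [0.499 0.32  0.266]
353 114 [0.498 0.325 0.265]
354 114 [0.502 0.325 0.266]
329 115 [0.469 0.261 0.267]
329 116 [0.469 0.261 0.264]
331 116 [0.478 0.26  0.268]
333 116 [0.484 0.263 0.27 ]
330 117 [0.477 0.257 0.266]
331 117 [0.483 0.256 0.268]
332 117 [0.484 0.259 0.268]
333 117 [0.483 0.264 0.266]
331 118 [0.485 0.254 0.267]
332 118 [0.486 0.258 0.266]
```

View pics/s2.png

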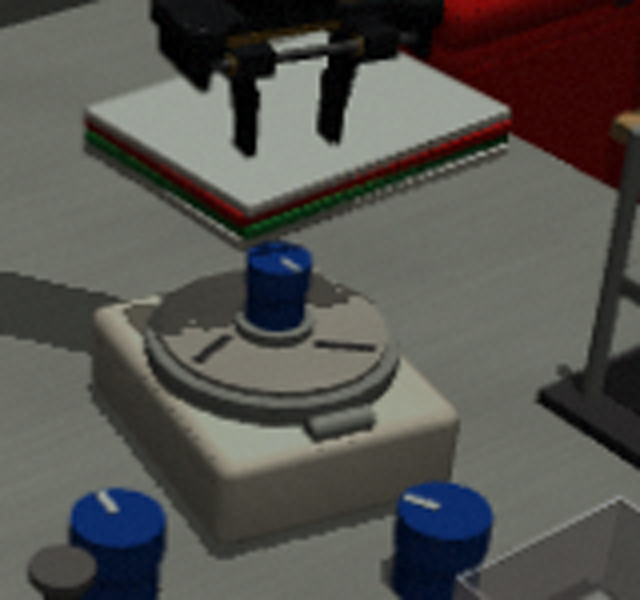

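>>> {"api": "step_arm", "payload": {"delta_pos": [[0,0,0],[0,0,0],[0,0,0],[0,0,-0.4],[0,0,-0.6],[0,0,-0.6],[0,0,-0.6],[0,0,-0.6],[0,0,-0.3],[0,0,-0.2],[0,0,0],[0,0,0]], "turn": [0,0,0,0,0,0,0,0,0,0,0,0], "grip": 0}}

```text
time: 3.5
ee_pos: [0.482, 0.2955, 0.1533]
eef_rot: [0.13, 0.992, 0.0, 0.0]
ft_force: [-0.1, 0.3, 0.5]
width: 0.087
grip_force: 0.0
```

```bash
python3 - <<'E'
from h import *
s=read_state(); print(s['ee_pos'],s['width'],s['ft_force'])
c=grab('scene'); i=c['image'][80:230,270:430,::-1]; cv2.imwrite('pics/s3.png',cv2.resize(i,None,fx=4,fy=4,interpolation=2))
E
```

```text
[0.48204305 0.29546543 0.15326761] 0.08701246336118719 [-0.06463223  0.28317833  0.47845367]
```

View pics/s3.png

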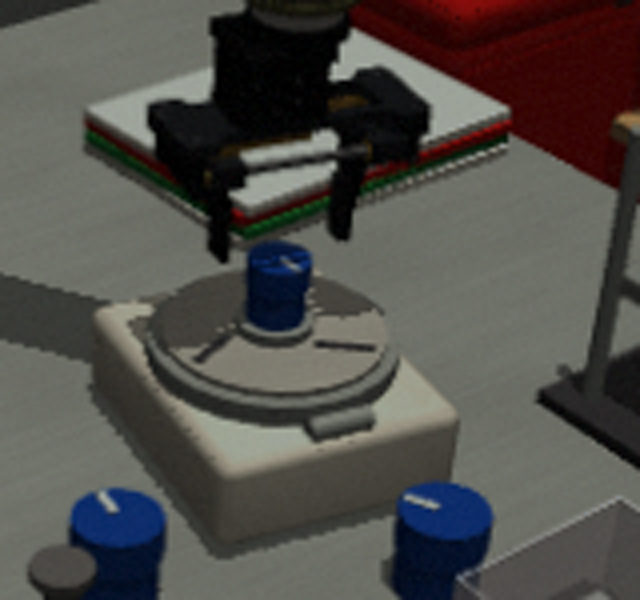

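The fingertips at (220,258) and (340,238) straddle the cap but are level with its top, so I need about 26 mm more. That still clears the collar if the reported height is the true one.

>>> {"api": "step_arm", "payload": {"delta_pos": [[0,0,-0.3],[0,0,-0.4],[0,0,-0.3],[0,0,-0.05],[0,0,0],[0,0,0]], "turn": [0,0,0,0,0,0]}}

```text
time: 4.15
ee_pos: [0.482, 0.2954, 0.1267]
eef_rot: [0.13, 0.992, 0.0, 0.0]
ft_force: [0.4, -0.3, -0.2]
width: 0.0871
grip_force: 0.0
```

>>> {"api": "step_arm", "payload": {"delta_pos": [[0,0,0],[0,0,0],[0,0,0],[0,0,0],[0,0,0],[0,0,0],[0,0,0],[0,0,0]], "turn": [0,0,0,0,0,0,0,0], "grip": 1, "newtons": 25}}

```text
time: 4.95
ee_pos: [0.4819, 0.2959, 0.1268]
eef_rot: [0.129, 0.992, 0.001, 0.0]
ft_force: [0.8, 3.8, 0.3]
width: 0.0475
grip_force: 25.0
```

```bash
python3 - <<'E'
from h import *
s=read_state(); print(s['ee_pos'],s['width'],s['ft_force'],s['torque'],s['joint_positions'])
c=grab('scene'); i=c['image'][80:230,270:430,::-1]; cv2.imwrite('pics/s4.png',cv2.resize(i,None,fx=4,fy=4,interpolation=2))
E
```

```text
[0.48191167 0.29592873 0.12678334] 0.047476530058483436 [0.82446762 3.79727004 0.2717018 ] [ 0.69718937 -0.17496649 -0.00258768] [-0.82488112  0.24758897  0.22528047  1.72458113 -0.05989905  1.17502517
  0.72825425]
```

View pics/s4.png

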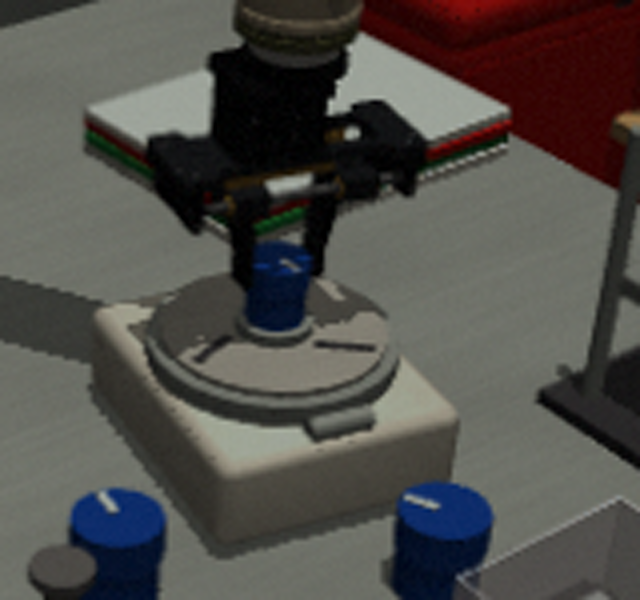

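The grip is square on the cap head, 47.5 mm open at 25 N. Now a gentle counter-clockwise try.

>>> {"api": "step_arm", "payload": {"delta_pos": [[0,0.03,0],[0,0,0],[0,0,0],[0,0,0],[0,0,0],[0,0,0]], "turn": [0,0.25,0.25,0.25,0.25,0]}}

```text
time: 5.6
ee_pos: [0.4819, 0.2957, 0.1267]
eef_rot: [0.069, 0.998, -0.0, -0.0]
ft_force: [-1.1, -0.5, 4.6]
width: 0.0473
grip_force: 25.0
```

```bash
python3 - <<'E'
from h import *
s=read_state(); print(s['ee_pos'],s['eef_rot'],s['width'],s['ft_force'],s['torque'])
E
```

```text
[0.48186369 0.29573396 0.12666317] [ 6.86956869e-02  9.97637657e-01 -8.62854280e-05 -3.38364458e-06] 0.047281894016378445 [-1.07090708 -0.4826387   4.61390941] [-0.2284868   0.27384128 -0.02465758]
```

>>> {"api": "step_arm", "payload": {"delta_pos": [[0,0,0],[0,0,0],[0,0,0],[0,0,0]], "turn": [0.2,0.2,0.2,0]}}

```text
time: 6.0
ee_pos: [0.4819, 0.2958, 0.1267]
eef_rot: [0.033, 0.999, -0.0, 0.0]
ft_force: [-1.8, -1.3, 5.2]
width: 0.0471
grip_force: 25.0
```

```bash
python3 - <<'E'
from h import *
s=read_state(); print(s['ee_pos'],s['eef_rot'],s['width'],s['ft_force'],s['torque'])
c=grab('scene'); i=c['image'][80:230,270:430,::-1]; cv2.imwrite('pics/s5.png',cv2.resize(i[40:110,40:100],None,fx=8,fy=8,interpolation=2))
E
```

```text
[0.48187838 0.29578028 0.12666771] [ 3.29727440e-02  9.99456249e-01 -6.20028059e-05  1.93320731e-05] 0.04707996598234262 [-1.83564176 -1.25349556  5.18898525] [-0.26572459  0.2692758   0.07268505]
```

View pics/s5.png

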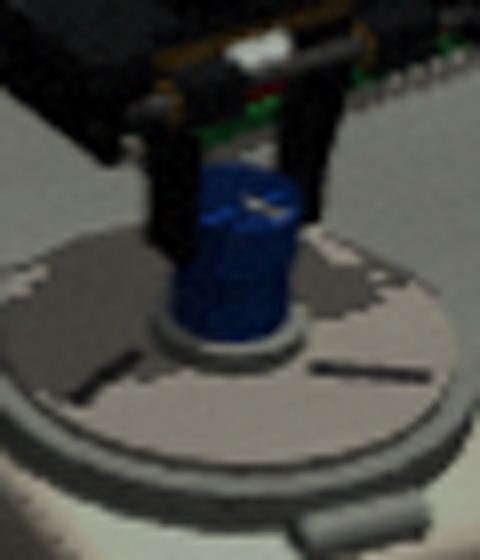

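The line on the cap is at about (243,198) to (285,213), only slightly moved. The moment is small, so I'll turn further and compare the mark's direction and the moment again.

>>> {"api": "step_arm", "payload": {"delta_pos": [[0,0,0],[0,0,0],[0,0,0],[0,0,0],[0,0,0]], "turn": [0.3,0.3,0.3,0.3,0]}}

```text
time: 6.55
ee_pos: [0.482, 0.2958, 0.1267]
eef_rot: [-0.039, 0.999, -0.0, 0.0]
ft_force: [-0.5, 0.4, 4.9]
width: 0.0471
grip_force: 25.0
```

```bash
python3 - <<'E'
from h import *
s=read_state(); print(s['ee_pos'],s['eef_rot'],s['width'],s['ft_force'],s['torque'])
c=grab('scene'); i=c['image'][80:230,270:430,::-1]; cv2.imwrite('pics/s6.png',cv2.resize(i[40:110,40:100],None,fx=8,fy=8,interpolation=2))
E
```

```text
[0.48196393 0.29580484 0.12670503] [-3.90154254e-02  9.99238603e-01 -2.12358511e-05  9.91493745e-05] 0.04707554540834258 [-0.46659422  0.39814936  4.87540425] [-0.18291142  0.18800613  0.05706689]
```

View pics/s6.png

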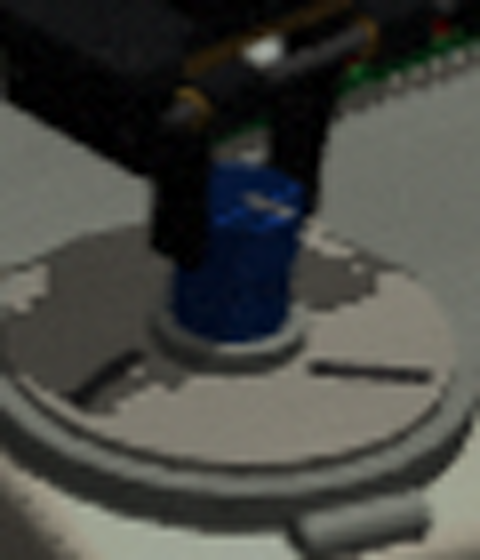

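```bash
python3 - <<'E'
from h import *
c=dict(np.load('scene.npz'))
R=c['view']
for n,k,ox,oy in(('s1',4,270,80),('s3',4,270,80),('s4',4,270,80),('s5',8,310,120),('s6',8,310,120)):
    im=cv2.imread(f'pics/{n}.png').astype(int)
    v,u=np.mgrid[:im.shape[0],:im.shape[1]]; U=ox+(u+.5)/k-.5; V=oy+(v+.5)/k-.5
    m=(abs(U-342.5)<5.5)&(abs(V-145.5)<4)&(im[...,2]>85)
    a,b=U[m],V[m]; wt=(im[...,2][m]-85.)
    P=np.array([w(c,x,y,.17)[:2] for x,y in zip(a,b)])
    mu=np.average(P,axis=0,weights=wt); d=P-mu; C=(d*wt[:,None]).T@d; e=np.linalg.eigh(C)[1][:,1]; 
    r=mu-[.487,.2925]
    print(n,m.sum(),mu.round(4),'axis',np.degrees(np.arctan2(e[1],e[0])).round(1))
E
```

```text
s1 107 [0.495  0.2989] axis 105.1
s3 82 [0.4983 0.3038] axis 116.3
s4 12 [0.492  0.2935] axis -150.9
s5 110 [0.5086 0.2957] axis -177.4
s6 64 [0.5193 0.2958] axis 162.9
```

```bash
python3 - <<'E'
from h import *
c=dict(np.load('scene.npz')); R=c['view']
def pr(p):
    q=R@np.r_[p,1]; return cv2.projectPoints(np.array([[q[0],-q[1],-q[2]]]),np.zeros(3),np.zeros(3),c['mtx'],c['dist'])[0].ravel()
o=pr([.482,.296,.17])
for a in range(-20,60,5):
    a_=np.radians(a); print(a,((pr([.482+.02*np.cos(a_),.296+.02*np.sin(a_),.17])-o)*8).round(0))
t=dict(np.load('top.npz'));i=t['image'].astype(int)
m=np.zeros(i.shape[:2],bool); m[260:290,128:156]=1; m&=(i[...,0]>90)
for v,u in np.argwhere(m): print(u,v,i[v,u],w(t,u,v,.17)[:2].round(4))
E
```

```text
-20 [19. 27.]
-15 [23. 26.]
-10 [28. 26.]
-5 [32. 24.]
0 [35. 23.]
5 [39. 22.]
10 [42. 20.]
15 [45. 18.]
20 [48. 16.]
25 [50. 14.]
30 [52. 12.]
35 [53. 10.]
40 [54.  8.]
45 [54.  5.]
50 [55.  3.]
55 [54.  1.]
128 260 [164 160 153] [0.5146 0.3184]
129 260 [168 164 156] [0.5146 0.3163]
130 260 [164 161 154] [0.5145 0.3143]
131 260 [165 162 154] [0.5145 0.3123]
132 260 [164 160 152] [0.5145 0.3102]
133 260 [167 163 156] [0.5144 0.3082]
134 260 [167 163 155] [0.5144 0.3062]
135 260 [168 163 157] [0.5143 0.3041]
136 260 [170 165 157] [0.5143 0.3021]
137 260 [172 168 160] [0.5143 0.3001]
138 260 [163 159 152] [0.5142 0.298 ]
139 260 [127 124 118] [0.5142 0.296 ]
143 260 [93 90 88] [0.514  0.2879]
144 260 [151 147 141] [0.514  0.2858]
145 260 [166 161 153] [0.5139 0.2838]
146 260 [164 159 152] [0.5139 0.2818]
147 260 [165 161 154] [0.5139 0.2797]
148 260 [168 164 158] [0.5138 0.2777]
149 260 [166 163 155] [0.5138 0.2757]
150 260 [167 162 155] [0.5137 0.2736]
151 260 [163 159 153] [0.5137 0.2716]
152 260 [163 160 152] [0.5137 0.2695]
153 260 [165 162 154] [0.5136 0.2675]
154 260 [165 162 153
[... 10082 characters left out ...]
97] [0.4561 0.2974]
138 289 [117 116 107] [0.4561 0.2954]
139 289 [114 113 105] [0.456  0.2934]
140 289 [112 111 105] [0.456  0.2914]
141 289 [113 114 106] [0.456  0.2894]
142 289 [112 111 104] [0.4559 0.2874]
143 289 [111 110 105] [0.4559 0.2854]
144 289 [111 111 105] [0.4559 0.2834]
145 289 [110 110 105] [0.4558 0.2814]
146 289 [108 108 102] [0.4558 0.2793]
147 289 [111 111 108] [0.4557 0.2773]
148 289 [109 110 106] [0.4557 0.2753]
149 289 [108 108 102] [0.4557 0.2733]
150 289 [104 103  99] [0.4556 0.2713]
151 289 [146 147 140] [0.4556 0.2693]
152 289 [134 135 128] [0.4555 0.2673]
153 289 [92 93 88] [0.4555 0.2653]
154 289 [130 126 119] [0.4555 0.2633]
155 289 [164 161 154] [0.4554 0.2613]
```

The line's slope matches the cap turning with the gripper: about 3° at first, then about 15°, now about 20°. That is past the 8° stop with a low moment, so the thread is normal. I'll go on counter-clockwise to about 65°.

>>> {"api": "step_arm", "payload": {"delta_pos": [[0,0,0],[0,0,0],[0,0,0],[0,0,0],[0,0,0],[0,0,0],[0,0,0],[0,0,0],[0,0,0],[0,0,0],[0,0,0],[0,0,0]], "turn": [0.4,0.6,0.6,0.6,0.6,0.6,0.6,0.6,0.6,0.6,0.5,0]}}

```text
time: 7.8
ee_pos: [0.4821, 0.2958, 0.1267]
eef_rot: [-0.405, 0.914, -0.0, 0.0]
ft_force: [1.5, -0.5, 4.9]
width: 0.0476
grip_force: 25.0
```

```bash
python3 - <<'E'
from h import *
s=read_state(); print(s['ee_pos'],s['eef_rot'],s['width'],s['ft_force'],s['torque'],s['joint_positions'][6])
c=grab('scene'); i=c['image'][80:230,270:430,::-1]; cv2.imwrite('pics/s7.png',cv2.resize(i[40:110,40:100],None,fx=8,fy=8,interpolation=2))
E
```

```text
[0.48213038 0.29575385 0.12666372] [-4.04592477e-01  9.14497067e-01 -1.10519869e-04  1.73773134e-04] 0.04763879981607153 [ 1.46507419 -0.51296677  4.90971124] [-0.24296025 -0.06166834  0.01900971] 1.7933810362689346
```

View pics/s7.png

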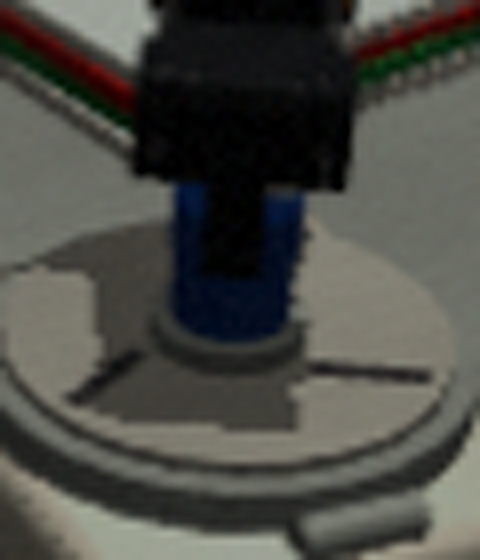

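The mark is now hidden behind the finger. The gripper has turned 62° with a low moment, so I'll try a gentle lift.

>>> {"api": "step_arm", "payload": {"delta_pos": [[0,0,0],[0,0,0.1],[0,0,0.1],[0,0,0.1],[0,0,0]], "turn": [0.4,0,0,0,0]}}

```text
time: 8.35
ee_pos: [0.4818, 0.2962, 0.1342]
eef_rot: [-0.426, 0.905, 0.0, 0.0]
ft_force: [0.6, 0.0, -0.3]
width: 0.0473
grip_force: 25.0
```

>>> {"api": "step_arm", "payload": {"delta_pos": [[0,0,0.2],[0,0,0.4],[0,0,0.6],[0,0,0.6],[0,0,0.6],[0,0,0.6],[0,0,0.6],[0,0,0.6],[0,0,0.5],[0,0,0.3],[0,0,0.1],[0,0,0]], "turn": [0,0,0,0,0,0,0,0,0,0,0,0]}}

```text
time: 9.55
ee_pos: [0.4818, 0.296, 0.2615]
eef_rot: [-0.426, 0.905, 0.0, -0.0]
ft_force: [-0.7, 0.5, -1.1]
width: 0.0473
grip_force: 25.0
```

>>> {"api": "step_arm", "payload": {"delta_pos": [[0,0,0],[0,0,0],[0,0,0]], "turn": [0,0,0]}}

```text
time: 9.85
ee_pos: [0.4816, 0.296, 0.261]
eef_rot: [-0.426, 0.905, -0.0, -0.0]
ft_force: [0.0, -0.2, -0.9]
width: 0.0474
grip_force: 25.0
```

```bash
python3 - <<'E'
from h import *
s=read_state(); print(s['ee_pos'],s['width'],s['ft_force'])
c=grab('scene'); i=c['image'][50:200,260:420,::-1]; cv2.imwrite('pics/s8.png',cv2.resize(i,None,fx=4,fy=4,interpolation=2))
im=c['image'].astype(int); L=[]
for v in range(60,170):
  for u in range(325,355):
    if im[v,u,2]>2*im[v,u,0] and im[v,u,2]>50: L.append(w(c,u,v))
L=np.array(L); k=(abs(L[:,0]-.49)<.05)&(abs(L[:,1]-.29)<.05); print(k.sum(),L[k].min(0),L[k].max(0))
E
```

```text
[0.48163233 0.29595891 0.26104939] 0.047430784330186056 [ 0.00404019 -0.18189972 -0.93309265]
20 [0.46422402 0.27409546 0.30026143] [0.50094306 0.31736721 0.30530122]
```

View pics/s8.png

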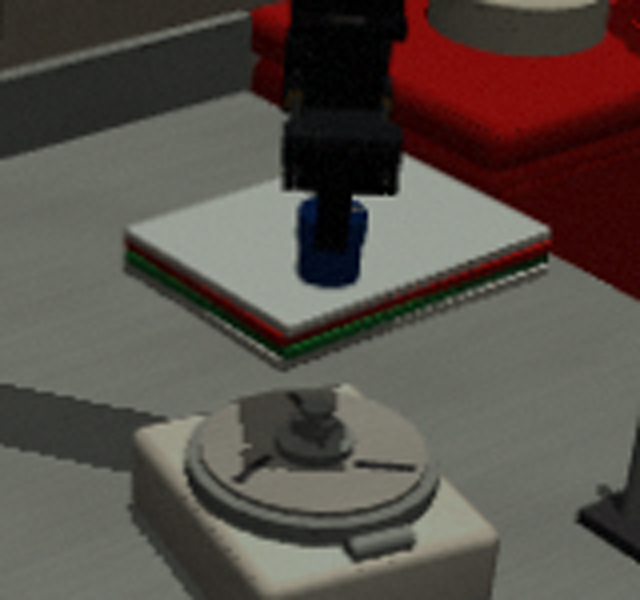

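The last picture shows the cap in the fingers at (330,245), mouth down and about 134 mm above the bared spindle and collar at (315,430). The measured weight of 0.9 N agrees with the cap's mass.

```bash
python3 -c "
from bench import *
print(close_job())"
```

```text
the job is handed in; nothing more can be done
None
```

The blue cap is off and I'm still holding it mouth down about 13 cm above its cutter with a 25 N grip; the thread is normal (it loosened counter-clockwise), nothing else was touched, and the job is handed in.

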